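# Put the honed chisels from the carrying tray into the bench rack

### The arm

A 6-joint arm with a two-finger parallel gripper is mounted at the origin on a cart in front of the work surface, level with it; the furniture and walls round the work are solid. World frame = base frame: x ahead of the robot, y to its left, z up, the work surface at z = 0. Lengths are in m, angles in rad, forces in N, time in s.
With the tool pointing down it reaches from about 0.35 to 0.8 m from the base axis. Payload 7.3 kg.
Tool frame: the origin (TCP) lies between the finger pads; the fingertips stand 25 mm ahead of it and the grasp point (between the pads) lies 6 mm ahead of it (r.tip_extent is the distance from the TCP to the fingertips, in m); z points along the fingers, y is the line along which they close (so a half turn about z gives the same grasp; the last joint's range is limited). The gripper opens to 85 mm and grips with 20 to 120 N. Pads are 22 mm wide; open, the fingers measure 114 mm over their backs; the gripper's body (76 mm by 85 mm) begins 54 mm behind the grasp point. The pads swing forward as they close: fully open they stand 13 mm farther back than shut.
Start: joints at [-1.417, 0.342, 1.524, -0, 1.275, -0.146], TCP at [0.155, -0.502, 0.256] pointing down, gripper open.
Joint ranges: [-2.53, 2.53], [-0.77, 2.02], [0.04, 2.7], [-1, 4.14], [0.28, 2.66], [-3.11, 3.11]. Speed limits (rad/s): [2.57, 2.57, 3.14, 3.14, 3.14, 3.14].

### API

Orientations are given as a unit quaternion [x, y, z, w].
In Python, from workcell import r, command_gripper, optics gives the robot as it stands. The module is installed in compiled form; this text tells all that it offers. Calls block until the motion is done:
- r.reach(position, orientation): joint-space move of the TCP to a pose.
- r.move_straight(position, orientation=None, speed=0.15, max_force=None): straight line of the TCP; orientation=None keeps the orientation; speed is the mean speed in m/s. With max_force (N) it stops when the force on the tool has changed by that much, and returns True; else False.
- r.movej(angles): joint-space move.
- command_gripper(opening, force=None): finger opening in m; force is the grip in N (None keeps the last); returns when the fingers have stopped.
- r.hold(seconds).
- r.solve_ik(position, orientation): joint angles nearest the present ones, or None.
- r.read_state(): the state.
- optics.get_image(name): name is "scene" or "top" or "wrist"; returns (picture, depth): 384x512x3 uint8, red, green, blue; 384x512 float32, m along the optical axis (not along the pixel's ray), 0 where there is no reading.
- optics.camera_model(name): a dict with "K" (3x3 intrinsics, pixels), "R" (3x3) and "t" (3): a world point X has camera coordinates R X + t; the wrist camera has in their place "tool_from_camera" (4x4, takes a point from camera to tool coordinates, whose origin is the TCP and whose axes are the flange's). Camera axes: x right, y down, z forward; pixel columns grow to the right and rows downward; lengths in m; the calibration is good to about 2 mm. The wrist camera is an equidistant fisheye: a pixel r from the principal point sees the ray r / f radians off the axis. A picture is of the moment at which its call begins: read the wrist's pose just before it. camera_model takes no time and is no camera call.
A pose or a line that the arm cannot do raises r.PlanningError and nothing moves.
- r.finish_job(): hands the job in; it is judged then, once.
The state is a dict: "time_s": time; "joint_positions": joint angles; "dq": joint speeds; "tau": joint torques, N m; "eef_pos": TCP position; "eef_rot": TCP orientation; "contact_force": force on the tool from outside, world axes, zero at the start; "torque": the same for the moment, N m; "grip_width": finger opening in m; "grip_force": force on a finger pad.
Only numpy, scipy, OpenCV 4.12 (cv2) and the standard library are available. Lean on these libraries where they do the work, as an engineer would, in place of code of your own. Each camera call takes 0.05 s, during which the arm holds its last target. There are 200 camera calls.

### The job

Four freshly honed chisels have come back in the carrying tray, held by a wooden keeper bar under a brass swing tab. Turn the tab fully aside, lift the keeper bar out and lay it in the two cradles at the handle end of the same tray. Then move the chisels one by one to the dark bench rack, each lying flat in the notch cut for its blade width, so that the row runs from the widest on the left to the narrowest on the right, handles still towards you.

Things in the scene. Friction and masses are not known exactly. Their poses are not given: they have to be found in the camera images.
- carry_tray: mid-brown carrying tray with pale rails, 217 (x) by 236 (y) mm, fixed. Origin on the bench, 120 mm behind its front edge, mid y; x ahead along the chisels, z up. Board 8 mm thick; rails 14 mm wide under the handles (x -42, top z 20) and blades (x +70, top z 28) with 8 mm dowels to z 36 and 38; only board between them. Chisels at y +-36, +-86 mm in any order, origins at x 0, z 20.
- tab (a joint): brass swing tab on a post of the tray, about the vertical through tray x 25, y 0 mm. 0: it points ahead over the keeper bar; grows anticlockwise seen from above to a stop at 1.65 rad; from 1.3 the bar is free. Starts near 0, stays where left (0.02 N m). Flat 12 mm wide, reaching 24 mm from the pivot, z 52 to 56 mm.
- tab_pin (a point): middle of the upright round brass pin on the tab, 10 mm thick, from z 56 to 76 mm above the bench, 18 mm from the pivot (tray x 25 + 18 cos q, y 18 sin q, for tab angle q). Pinch it, or push it, round its arc; the fingers turn on the round pin.
- keeper: keeper bar, pale wooden batten 236 mm long (y), 16 wide (x), 14 high, felt below, 60 g; origin mid underside. At the start at tray x 46, underside z 36 mm, 4 above the blades, ends in 12 mm deep notches of the cheeks; comes straight up. Post and tab stand beside its middle: grip it across 61 mm from the middle, either side (between two chisels), tips 3 mm or more above its underside.
- cradles (a point): point midway between the tray's two keeper cradles, level with their floors (tray x -97, y 0, z 16 mm). Cradles of 14 mm at y +-92 mm, opening 30 mm wide in x between lips up to z 26; only the board (z 8) between them. The bar's origin belongs here, the bar along the tray's y. The handle butts are 37 mm behind: spread the fingers little there, in line with a gap between chisels.
- chisel_32: widest chisel, blade 32 mm wide. All four: 155 mm long, pale handle, blade 4 mm thick, 0.08 to 0.17 kg. Origin under the handle, 60 mm from its butt; x to the cutting edge (95 mm ahead), z up. Handle 20 mm wide, 22 high, flat sides, x -57 to +7: grip it at x -5 mm, between the rails, fingers not spread wide: the next handles are 30 mm off. Blade x 37 to 95, 8 to 12 mm above the handle's underside.
- chisel_24: chisel with a blade 24 mm wide, otherwise as chisel_32.
- chisel_15: chisel with a blade 15 mm wide, otherwise as chisel_32.
- chisel_6: narrowest chisel, blade 6 mm wide, otherwise as chisel_32.
- bench_rack: dark bench rack, 171 (x) by 214 (y) mm, fixed; origin on the bench 74 mm behind its front edge, mid y; x ahead. Board and rails as the tray's; dowels only in front (y 0, +-54, +-103). Back rail: notches, floor z 28, walls to z 40, left to right y +81 (40 mm wide), +27 (31), -27 (23), -81 (14), each 7 to 8 mm over its blade, 8 more on top. Home: chisel origin x 0, that y, z 20, along x.

How it is judged:
On the way, in this order (a step that is already met when the one before it is completed fails the run):
1. the tab is turned fully aside (beyond 1.3 rad) (value of joint tab above 1.3 rad), for 0.1 s.
2. the keeper bar lies released in the two cradles of the tray (x of keeper in the frame of carry_tray between -0.109 and -0.085 m and y of keeper in the frame of carry_tray between -0.015 and 0.015 m and z of keeper in the frame of carry_tray between 0.012 and 0.02 m and angle between the y axis of keeper and the y axis of carry_tray, either way round below 0.12 rad and contact force between the fingers and keeper below 0.05 N), for 0.2 s.
At the end, for the whole second after the job is handed in: Keeper bar in the tray's two cradles (12 mm across, 15 mm along, 4 mm in height, 0.12 rad); each chisel in its own rack notch (15 mm along, 12 mm across, 4 mm in height, 0.15 rad in direction and tilt); all released and at rest (all of step 2 and linear speed of each of keeper, chisel_32, chisel_24, chisel_15, chisel_6 below 0.02 m/s and x of chisel_32 in the frame of bench_rack between -0.015 and 0.015 m and y of chisel_32 in the frame of bench_rack between 0.069 and 0.093 m and z of chisel_32 in the frame of bench_rack between 0.016 and 0.024 m and angle between the x axis of each of chisel_32, chisel_24, chisel_15, chisel_6 and the x axis of bench_rack, either way round below 0.15 rad and angle between each of chisel_32, chisel_24, chisel_15, chisel_6's own z axis and vertical below 0.15 rad and x of chisel_24 in the frame of bench_rack between -0.015 and 0.015 m and y of chisel_24 in the frame of bench_rack between 0.015 and 0.039 m and z of chisel_24 in the frame of bench_rack between 0.016 and 0.024 m and x of chisel_15 in the frame of bench_rack between -0.015 and 0.015 m and y of chisel_15 in the frame of bench_rack between -0.039 and -0.015 m and z of chisel_15 in the frame of bench_rack between 0.016 and 0.024 m and x of chisel_6 in the frame of bench_rack between -0.015 and 0.015 m and y of chisel_6 in the frame of bench_rack between -0.093 and -0.069 m and z of chisel_6 in the frame of bench_rack between 0.016 and 0.024 m); the robot touches nothing.
It also fails if it takes over 115 s, if anything falls off the work surface, if the arm or the gripper's body presses on something with over 40 N, if the wrist force passes 120 N, or if a joint passes its speed limit or range.

## Working session

There is one attempt and no reset: what is moved stays moved. The work goes in short steps, each a Python script; the robot and the scene stay as the last script left them, time stands still between calls to the robot, and variables do not carry over. Pictures are saved under pics/ and viewed, at most 14 in all, crops included, and the job is handed in when it is done.

```bash
mkdir -p pics; python3 - <<'E'
from workcell import r, optics
import cv2, numpy as np
for n in("top","scene"):
    im,d=optics.get_image(n); cv2.imwrite(f"pics/{n}0.png",im[:,:,::-1]); np.savez(f"{n}0.npz",im=im,d=d)
    m=optics.camera_model(n); print(n,m)
print(r.read_state())
E
```

```text
top {'K': array([[360.69029066,   0.        , 252.56675548],
       [  0.        , 360.69029066, 186.60967981],
       [  0.        ,   0.        ,   1.        ]]), 'R': array([[ 0.01591724, -0.99966626,  0.020347  ],
       [-0.99914715, -0.01667781, -0.03777342],
       [ 0.03810015, -0.0197284 , -0.99907916]]), 't': array([-0.26127312,  0.47738299,  0.90361554])}
scene {'K': array([[386.21834162,   0.        , 260.61510143],
       [  0.        , 386.21834162, 191.65141191],
       [  0.        ,   0.        ,   1.        ]]), 'R': array([[ 0.84135726, -0.5398532 , -0.02600916],
       [-0.26861746, -0.3759106 , -0.88686858],
       [ 0.46900172,  0.75315984, -0.46128911]]), 't': array([-0.54508803,  0.08971595,  0.81871896])}
{'time_s': 0.1, 'joint_positions': array([-1.41703257e+00,  3.42668987e-01,  1.52486521e+00,  1.54683503e-05,
        1.27541641e+00, -1.46025036e-01]), 'dq': array([ 6.16911244e-04, -3.78380001e-03, -1.94888237e-03,  1.85536300e-05,
        1.47384486e-03,  9.37409689e-04]), 'tau': array([ 7.47803824e-04, -4.34449017e+01, -2.46489125e+01, -1.53669494e-04,
        4.68058264e-03,  2.40169425e-05]), 'eef_pos': array([ 0.15500828, -0.50127897,  0.25570681]), 'eef_rot': array([ 9.88786963e-01,  1.49331449e-01,  4.77045130e-06, -6.78996079e-04]), 'contact_force': array([-0.31860288, -0.42457354, -0.16036753]), 'torque': array([-0.01877627, -0.03619355, -0.01749983]), 'grip_force': 0.0, 'grip_width': 0.08552830417481405}
```

View pics/top0.png

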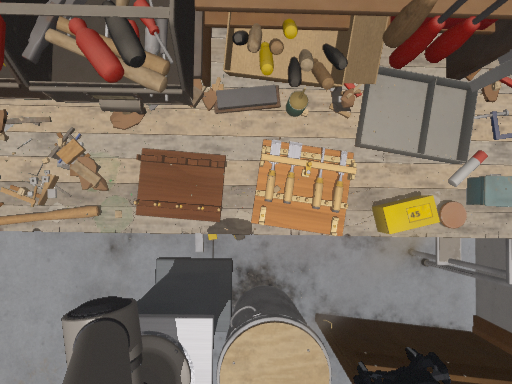

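View pics/scene0.png

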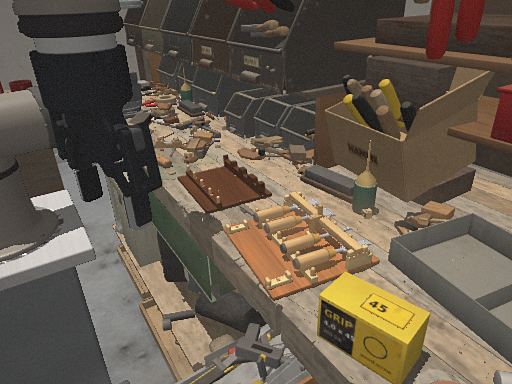

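The top view shows the rack around (181,185) and the tray around (303,187), with the keeper bar near row 165. I'll enlarge that region to read the corners.

```bash
python3 - <<'E'
import cv2, numpy as np
im=np.load("top0.npz")["im"]
a=cv2.resize(im[130:240,240:360],None,fx=5,fy=5,interpolation=cv2.INTER_CUBIC)
b=cv2.resize(im[140:230,130:232],None,fx=5,fy=5,interpolation=cv2.INTER_CUBIC)
cv2.imwrite("pics/c1.png",a[:,:,::-1]);cv2.imwrite("pics/c2.png",b[:,:,::-1])
E
```

```text
(no output)
```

View pics/c1.png

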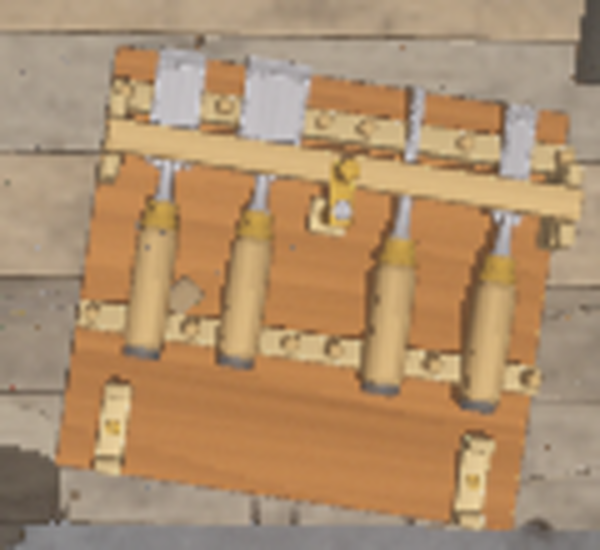

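View pics/c2.png

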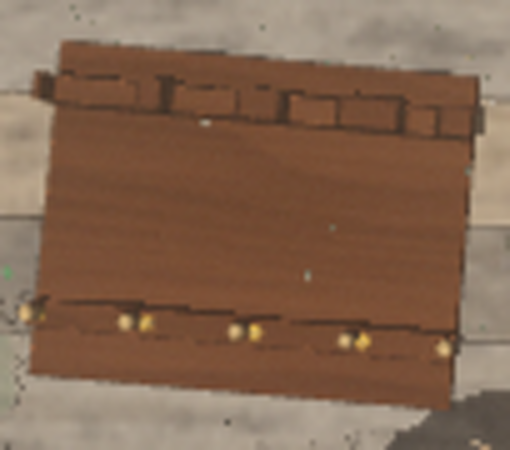

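Left to right the chisels are 24, 32, 6 and 15 (blades at crop columns 180, 278, 415 and 518). Next I fit the tray and rack rectangles through the board corners I read off.

```bash
cat > h.py <<'E'
from workcell import r, command_gripper, optics
import numpy as np, cv2
from scipy.spatial.transform import Rotation as Ro
def ray_plane(m,uv,z):
    R,t=m["R"],m["t"]; C=-R.T@t
    d=(R.T@np.linalg.inv(m["K"])@np.c_[uv,np.ones(len(uv))].T).T
    return C+d*((z-C[2])/d[:,2])[:,None]
def proj(m,X):
    c=X@m["R"].T+m["t"]; p=c@m["K"].T; return p[:,:2]/p[:,2:]
def fit2(L,W):
    L=np.asarray(L)[:,:2];W=np.asarray(W)[:,:2];a,b=L.mean(0),W.mean(0)
    H=(L-a).T@(W-b); th=np.arctan2(H[0,1]-H[1,0],H[0,0]+H[1,1])
    Rm=np.array([[np.cos(th),-np.sin(th)],[np.sin(th),np.cos(th)]]); t=b-Rm@a
    return np.r_[t,th],(L@Rm.T+t-W)
def to_w(P,x,y,z):
    c,s=np.cos(P[2]),np.sin(P[2]); return np.array([P[0]+c*x-s*y,P[1]+s*x+c*y,z])
E
python3 - <<'E'
from h import *
m=optics.camera_model("top"); 
def go(px,off,L,name):
    uv=(np.array(px)+.5)/5-.5+off
    W=ray_plane(m,uv,.008); P,res=fit2(L,W); print(name,P,"res mm",(res*1e3).round(1).tolist()); return P
T=go([(59,464),(513,530),(569,112),(117,47)],(240,130),np.array([(-120,118),(-120,-118),(97,-118),(97,118)])/1e3,"tray")
K=go([(31,374),(448,409),(478,77),(62,42)],(130,140),np.array([(-74,107),(-74,-107),(97,-107),(97,107)])/1e3,"rack")
np.savez("pose.npz",T=T,K=K)
ms=optics.camera_model("scene"); im=np.load("scene0.npz")["im"].copy()
im=cv2.resize(im,None,fx=4,fy=4,interpolation=cv2.INTER_CUBIC)
def dr(P,pts,z,col,closed=True):
    uv=proj(ms,np.array([to_w(P,x/1e3,y/1e3,z/1e3) for x,y in pts])); 
    cv2.polylines(im,[np.round((uv+.5)*4-.5).astype(int)],closed,col,1)
dr(T,[(-120,118),(-120,-118),(97,-118),(97,118)],8,(0,0,255))
dr(T,[(38,118),(38,-118),(54,-118),(54,118)],50,(0,255,0))
dr(K,[(-74,107),(-74,-107),(97,-107),(97,107)],8,(0,255,255))
dr(K,[(77,107),(77,-107),(63,-107),(63,107)],40,(255,255,0))
c=im[600:1200,720:1520]; cv2.imwrite("pics/s1.png",c[:,:,::-1])
# depth check: board height/tilt
d=np.load("top0.npz")["d"]
for P,q in((T,[(-70,0,8),(-75,60,8),(-75,-60,8)]),(K,[(20,0,8),(20,70,8),(20,-70,8)])):
    for x,y,z in q:
        X=to_w(P,x/1e3,y/1e3,z/1e3)[None]; u,v=proj(m,X)[0].round().astype(int)
        print(x,y,"depth",d[v,u],"exp",(X@m["R"].T+m["t"])[0,2])
E
```

```text
tray [ 0.4940976  -0.38286178 -0.12603135] res mm [[-0.9, 1.3], [-0.4, -1.0], [0.4, -0.7], [0.9, 0.3]]
rack [ 0.47233779 -0.07011098 -0.06754606] res mm [[-0.9, 1.6], [-0.8, -1.5], [0.6, -1.0], [1.1, 1.0]]
-70 0 depth 0.91818213 exp 0.9191819100576041
-75 60 depth 0.9175399 exp 0.9180935525942601
-75 -60 depth 0.9194707 exp 0.9198674896743173
20 0 depth 0.9124973 exp 0.9157891279101302
20 70 depth 0.9131519 exp 0.9145912984784315
20 -70 depth 0.9182717 exp 0.9169869573418289
```

View pics/s1.png

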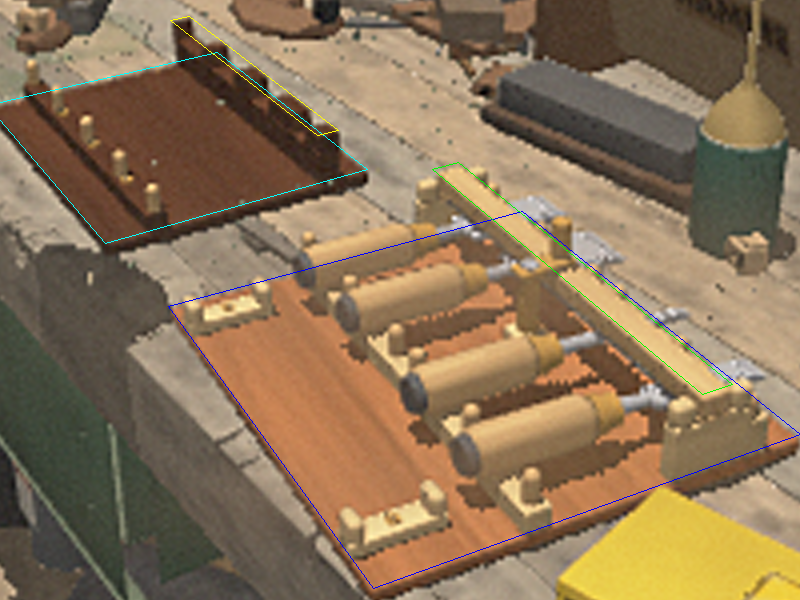

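The overlays agree to a couple of mm, with the keeper and boards matching from both cameras. Now a closer wrist look over each, on the way to the tab.

```bash
cat >> h.py <<'E'
d=np.load("pose.npz");T,K=d["T"],d["K"]
def q(yaw): return (Ro.from_euler('z',yaw)*Ro.from_quat([1,0,0,0])).as_quat()
TIP=r.tip_extent
def wproj(m,s,X):
    Rt=Ro.from_quat(s["eef_rot"]).as_matrix(); Xt=(X-s["eef_pos"])@Rt
    M=np.linalg.inv(m["tool_from_camera"]); c=Xt@M[:3,:3].T+M[:3,3]
    rho=np.hypot(c[:,0],c[:,1]); a=np.arctan2(rho,c[:,2])
    return np.c_[m["K"][0,0]*a*c[:,0]/rho+m["K"][0,2], m["K"][1,1]*a*c[:,1]/rho+m["K"][1,2]]
def wpic(P,rects,name,f=2,crop=None):
    s=r.read_state(); im,dd=optics.get_image("wrist"); m=optics.camera_model("wrist")
    np.savez(f"{name}.npz",im=im,d=dd,p=s["eef_pos"],o=s["eef_rot"])
    im=cv2.resize(im,None,fx=f,fy=f,interpolation=cv2.INTER_CUBIC)
    for pts,z,col in rects:
        pts=np.array(pts,float); n=len(pts); L=np.concatenate([np.linspace(pts[i],pts[(i+1)%n],15) for i in range(n)])
        uv=wproj(m,s,np.array([to_w(P,x/1e3,y/1e3,z/1e3) for x,y in L]))
        cv2.polylines(im,[np.round((uv+.5)*f-.5).astype(int)],True,col,1)
    if crop: im=im[crop[0]:crop[1],crop[2]:crop[3]]
    cv2.imwrite(f"pics/{name}.png",im[:,:,::-1])
rect=lambda x0,x1,y0,y1:[(x0,y0),(x0,y1),(x1,y1),(x1,y0)]
E
python3 - <<'E'
from h import *
print(TIP, optics.camera_model("wrist"))
r.reach(to_w(K,-10,0,0)*[1e-3*0,0,0]+to_w(K,-.01,0,.26),q(K[2]))
wpic(K,[(rect(-74,97,-107,107),8,(0,255,255)),(rect(63,77,61,101),40,(255,255,0)),(rect(63,77,-88,-74),40,(255,255,0)),(rect(63,77,11.5,42.5),40,(255,255,0)),(rect(63,77,-38.5,-15.5),40,(255,255,0))],"w1",1.5)
r.reach(to_w(T,-.02,0,.26),q(T[2]))
wpic(T,[(rect(-120,97,-118,118),8,(0,0,255)),(rect(38,54,-118,118),50,(0,255,0))]+[(rect(-57,7,y-10,y+10),42,(255,0,0)) for y in(-86,-36,36,86)]+[(rect(38,48,-5,5),76,(255,0,255)),(rect(-112,-82,85,99),26,(255,0,255))],"w2",1.5)
print(r.read_state()["time_s"])
E
```

```text
0.025 {'K': array([[297.31863964,   0.        , 258.99090648],
       [  0.        , 297.31863964, 190.15328766],
       [  0.        ,   0.        ,   1.        ]]), 'tool_from_camera': array([[ 8.87617643e-05, -9.62736684e-01, -2.70440508e-01,
         6.97150699e-02],
       [ 9.99999976e-01,  3.07916492e-05,  2.18597104e-04,
        -3.47025669e-04],
       [-2.02124142e-04, -2.70440521e-01,  9.62736664e-01,
        -1.18441048e-01],
       [ 0.00000000e+00,  0.00000000e+00,  0.00000000e+00,
         1.00000000e+00]])}
3.3
```

View pics/w1.png

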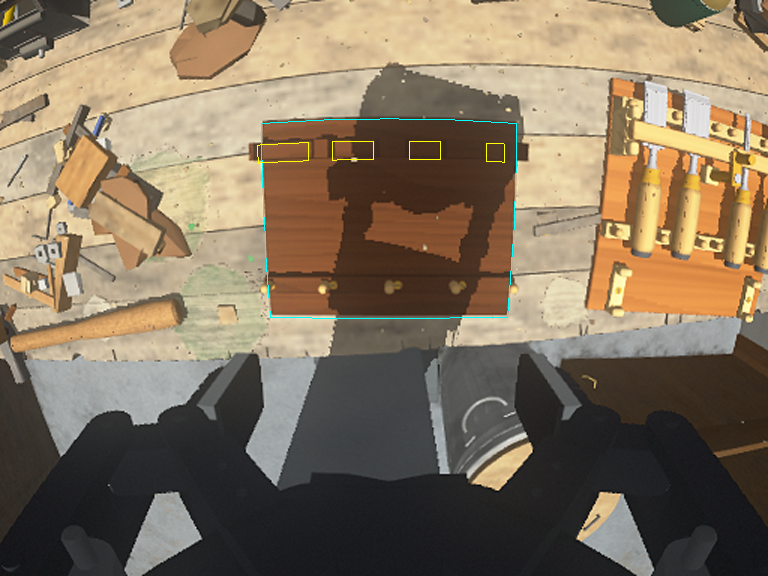

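View pics/w2.png

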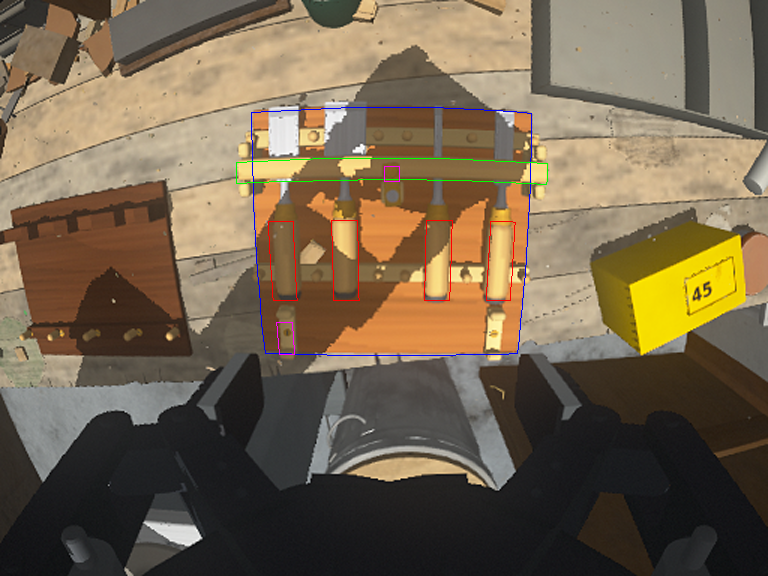

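The boards, bar and handles match their projections in the wrist view to about 2 mm (rack 262–517 × 120–318, bar at row 170, pin at (391,172)). On to the tab and then the keeper.

```bash
python3 - <<'E'
from h import *
pin=lambda a,z:to_w(T,.025+.018*np.cos(a),.018*np.sin(a),z)
for yaw in(T[2],T[2]+1.5,T[2]-1.5): print(r.solve_ik(pin(0,.085),q(yaw)))
command_gripper(.04,30)
r.reach(pin(0,.13),q(T[2]))
r.move_straight(pin(0,.084),speed=.08,max_force=15)
command_gripper(0.0,30); s=r.read_state(); print(s["grip_width"],s["grip_force"])
for a in np.linspace(0,1.55,7)[1:]:
    r.move_straight(pin(a,.084),q(T[2]+a),speed=.03)
    s=r.read_state(); print(round(a,2),s["contact_force"].round(1),s["grip_width"])
r.hold(.15)
command_gripper(.035)
r.move_straight(pin(1.55,.14),speed=.15)
# keeper
Y=.061; qk=q(T[2]+np.pi/2)
r.reach(to_w(T,.046,Y,.12),qk)
wpic(T,[(rect(38,54,-118,118),50,(0,255,0)),(rect(20,30,13,23),76,(255,0,255))],"w3",1.5)
print(r.read_state()["time_s"])
E
```

```text
[-7.41814832e-01  7.50034393e-01  1.31105257e+00 -4.44089210e-16
  1.08050569e+00  9.55012845e-01]
[-7.41814832e-01  7.50034393e-01  1.31105257e+00 -4.44089210e-16
  1.08050569e+00 -5.44987155e-01]
[-7.41814832e-01  7.50034393e-01  1.31105257e+00 -4.44089210e-16
  1.08050569e+00  2.45501284e+00]
0.008435297357582883 29.274668097496033
0.26 [-0.7  0.8  4.8] 0.008373354475134537
0.52 [-2.3  0.9  6.5] 0.008415849175260441
0.78 [-2.8 -0.9  6.6] 0.008656571946499835
1.03 [-3.8 -1.2  5.2] 0.008579020641823035
1.29 [-3.7 -1.6  5.5] 0.008238971230469728
1.55 [-3.3 -4.   4.6] 0.008370913006527647
9.4167
```

View pics/w3.png

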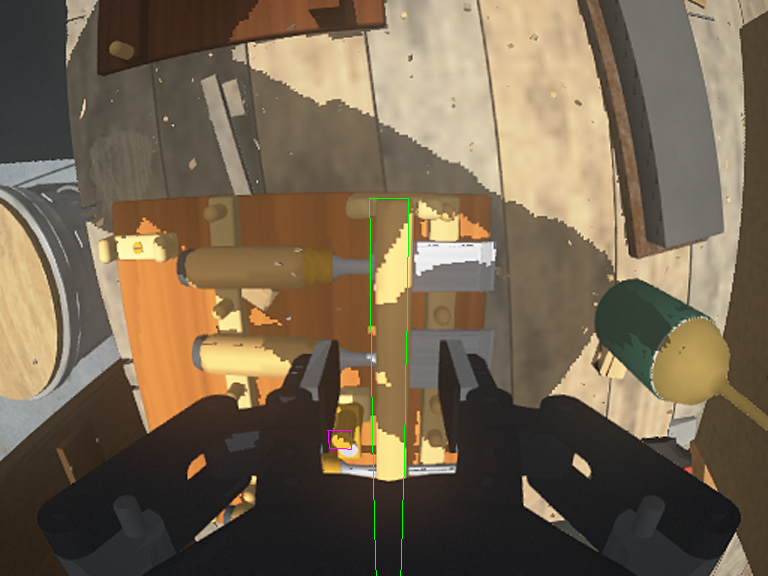

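The tab now points along the bar (pin at (340,440), clear of it), and the bar at columns 374–411 sits centred between the fingers. Lifting it and laying it in the cradles.

```bash
python3 - <<'E'
from h import *
Y=.061; qk=q(T[2]+np.pi/2)
r.move_straight(to_w(T,.046,Y,.066),speed=.08,max_force=15)
command_gripper(0,50); s=r.read_state(); print(s["grip_width"],s["grip_force"],s["eef_pos"])
r.move_straight(to_w(T,.046,Y,.125),speed=.08)
s=r.read_state(); print(s["contact_force"],s["grip_width"])
r.move_straight(to_w(T,-.097,Y,.125),speed=.2)
r.move_straight(to_w(T,-.097,Y,.055),speed=.12)
print(r.move_straight(to_w(T,-.097,Y,.045),speed=.03,max_force=4))
s=r.read_state(); print(s["contact_force"],s["eef_pos"][2])
command_gripper(.026)
r.move_straight(to_w(T,-.097,Y,.10),speed=.12)
r.reach(to_w(T,-.06,0,.24),q(T[2]))
wpic(T,[(rect(-105,-89,-118,118),30,(0,255,0)),(rect(-112,-82,85,99),26,(255,0,255))]+[(rect(-57,7,y-10,y+10),42,(255,0,0)) for y in(-86,-36,36,86)],"w4",1.5)
print(r.read_state()["time_s"])
E
```

```text
0.014561243882785308 50.401877760887146 [ 0.54784204 -0.32841082  0.06692576]
[ 0.37874558  0.25877234 -0.68408574] 0.014293048141079172
True
[-0.85583366  0.01751597  6.16520027] 0.046890560062994566
15.675
```

View pics/w4.png

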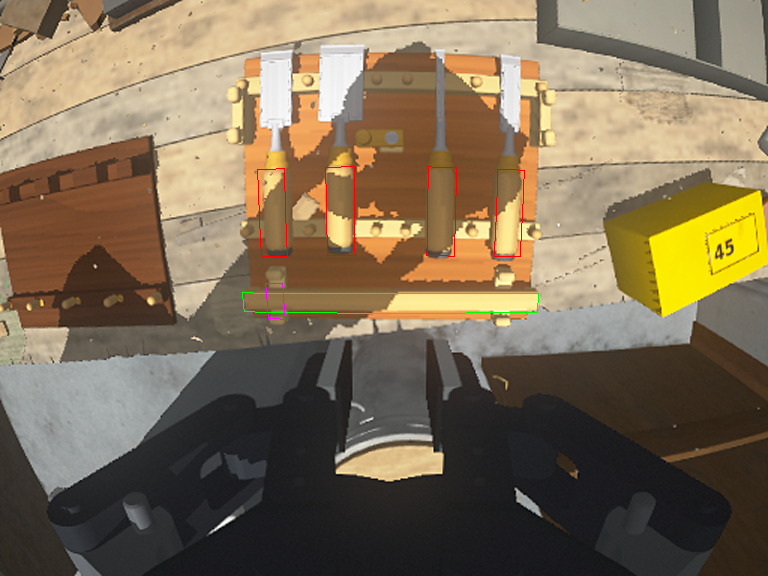

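The bar lies straight in the cradles, on its predicted outline (row 302). All four chisels are still in place. I'll move the first chisel and check it.

```bash
cat >> h.py <<'E'
def carry(ys,yd,xs=-.005):
    command_gripper(.036)
    r.reach(to_w(T,xs,ys,.11),q(T[2]))
    print("dn",r.move_straight(to_w(T,xs,ys,.041),speed=.12,max_force=15))
    command_gripper(0,80); s=r.read_state(); print(s["grip_width"],s["grip_force"])
    r.move_straight(to_w(T,xs,ys,.115),speed=.12)
    s=r.read_state(); print("held",s["contact_force"].round(1),s["grip_width"])
    r.reach(to_w(K,xs,yd,.115),q(K[2]))
    r.move_straight(to_w(K,xs,yd,.055),speed=.12)
    print("touch",r.move_straight(to_w(K,xs,yd,.040),speed=.03,max_force=5))
    s=r.read_state(); print(s["contact_force"].round(1),s["eef_pos"][2],s["time_s"])
    command_gripper(.036)
    r.move_straight(to_w(K,xs,yd,.115),speed=.15)
def look(name):
    r.reach(to_w(K,-.01,0,.24),q(K[2]))
    B={32:81,24:27,15:-27,6:-81}
    wpic(K,[(rect(-57,7,y-10,y+10),42,(255,0,0)) for y in B.values()]+[(rect(37,95,y-b/2,y+b/2),32,(0,255,0)) for b,y in B.items()],name,1.5)
E
python3 - <<'E'
from h import *
carry(.086,.027); look("w5")
E
```

```text
dn False
0.018780878385087334 78.9421920426139
held [-0.4  0.4 -1.6] 0.01819655520564056
touch True
[-0.2  0.5  6. ] 0.04245687801670242 20.5083
```

View pics/w5.png

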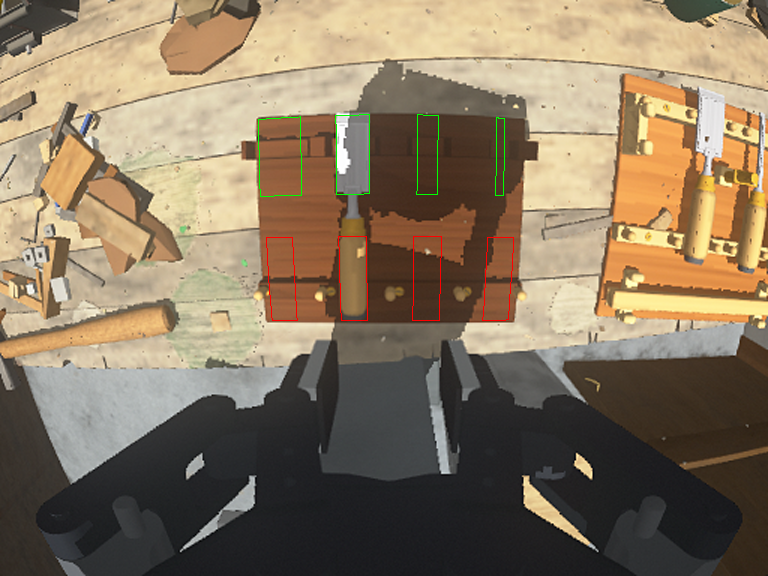

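The 24 mm chisel lies on its predicted outline in its notch (blade at (352,155)). Moving the other three.

```bash
python3 - <<'E'
from h import *
carry(.036,.081); carry(-.036,-.081); carry(-.086,-.027); look("w6")
# heights along each chisel in the wrist depth are hard in fisheye; use saved view + top depth
m=optics.camera_model("top"); im,d=optics.get_image("top"); np.savez("top1.npz",im=im,d=d)
s=r.read_state(); print(s["time_s"])
E
```

```text
dn False
0.018501239830892417 78.94776463508606
held [-0.6  0.1 -2.2] 0.0187772014040846
touch True
[-0.4  0.3  6.1] 0.04237429164260242 27.6917
dn False
0.018538847461813963 79.01178359985352
held [-0.2 -0.  -1.3] 0.018830748485092395
touch True
[-0.7  0.3  5.7] 0.042358028699497105 34.3583
dn False
0.018309553507003234 78.93427673581755
held [-0.5  0.3 -1.2] 0.018609805346874068
touch True
[-0.5  0.1  5.9] 0.04247726958551429 40.9917
42.6083
```

View pics/w6.png

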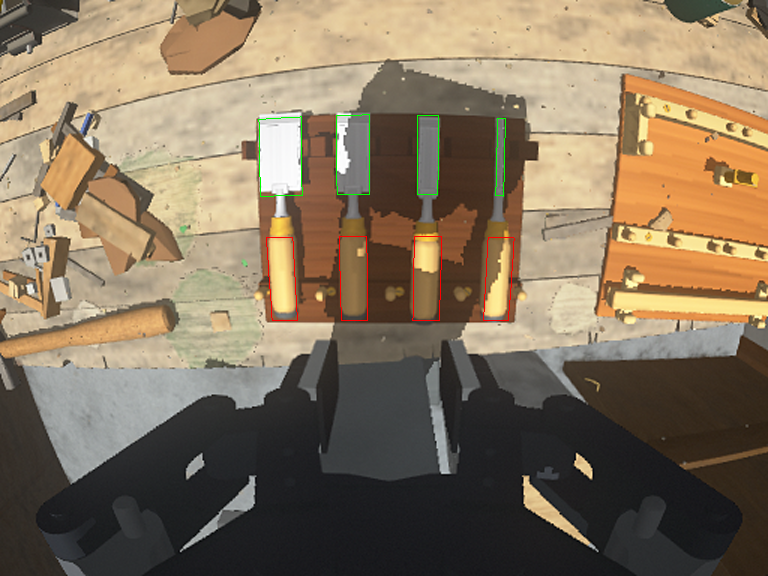

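All four chisels lie on their predicted outlines, in order 32, 24, 15, 6 from the left. Each touched down at the same height, the bar is still in its cradles, and the arm is clear.

```bash
python3 -c "
from workcell import r
r.hold(.3); print(r.finish_job())"
```

```text
the job is handed in; nothing more can be done
None
```

I handed the job in at about 43 s: the tab is turned aside, the keeper bar lies in the cradles, and all four chisels are in their own rack notches, widest on the left; the final wrist picture matched the target positions, but no verdict was returned.

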